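Set the length stop of a channel shear and feed the channel up to it

ROBOT

A 6-joint arm with a two-finger parallel gripper is mounted at the origin on the work surface. World frame = base frame: x ahead of the robot, y to its left, z up, the work surface at z = 0. Lengths are in m, angles in rad, forces in N, time in s.
With the tool pointing down it reaches from about 0.325 to 0.85 m from the base axis. Payload 4.4 kg.
Tool frame: the origin (TCP) lies at the very end of the fingers, on their centre line; the grasp point (between the pads) lies 19 mm behind it (bot.grip_depth is the distance from the TCP to the grasp point, in m); z points along the fingers, y is the direction in which the jaws open and shut (so a half turn about z gives the same grasp; the last joint's range is limited). The gripper opens to 94 mm and grips with 3 to 60 N. Pads are 16 mm wide; open, the fingers measure 119 mm over their backs; the gripper's body (75 mm by 177 mm) begins 78 mm behind the grasp point.
Start: joints at [1.042, 0.207, 1.542, -0, 1.393, -0.15], TCP at [0.213, 0.534, 0.184] pointing down, gripper open.
Joint ranges: [-2.73, 2.73], [-0.86, 2.22], [0.23, 2.46], [-1.11, 4.25], [0.08, 2.63], [-2.82, 2.82]. Speed limits (rad/s): [2.79, 2.79, 3.14, 3.14, 3.14, 3.14].

INTERFACE

Orientations are given as a rotation vector (axis times angle).
In Python, from station import bot, eyes, cut_out gives the robot as it stands.
- The arm moves only by the tool step_arm, never from a script. Its argument "steps" is a list of rows, each a list of 7 numbers: the shift along the tool's x, y, z in mm, then the turn, a rotation vector about the tool's x, y, z in rad, then the gripper's target within -1 to 1 (shut at 1, half-way at 0, fully open at -1). A call has exactly 10 rows; each row is the pose to reach, as a shift and turn from the pose commanded when the call began, along the tool's axes at that moment; what a row does not reach only later rows make up. A row lasts 1/12 s, in which the tool goes at most 41.7 mm and 7.16 degrees, less where a joint would pass 70% of its speed; a pose out of reach is approached as far as the arm can. A call with a gripper value outside its range is refused whole. The fingers move at their own pace and stop on an object; the grip force is fixed at half the most. Time passes only in rows, so rows that repeat a pose let the fingers close, or fill a call up. It gives the time, the measured TCP pose, the force and the opening at its end, in the units of the state.
- bot.get_obs(): the state, without advancing time (a new reading comes with each control period).
- eyes.capture(name): name is "side" or "top" or "wrist"; returns the picture (420x560x3 uint8, red, green, blue); there is no depth.
- eyes.calibration(name): a dict with "fx", "fy", "cx", "cy" (pixels), "distortion" ([k1, k2, p1, p2, k3] as OpenCV has them; the pictures are not rectified), "pose" (4x4, takes a point from camera to world coordinates). Camera axes: x right, y down, z forward; pixel columns grow to the right and rows downward; lengths in m; the calibration is good to about 2 mm. A picture is of the moment at which its call begins: read the wrist's pose just before it. calibration takes no time and is no camera call; for the wrist camera it gives the pose at the moment of the call.
- bot.close_job(): hands the job in, once; it reports no verdict.
Trained networks look in the newest picture that a camera, given by its name, has taken for a name from the list of things; names that differ only in an ending like _2 or _b are one class to them, and where a whole thing is asked for, a point or a joint stands for the part that bears it (a point fixed in the world has none). Each returns a list of dicts, best first, with "conf" (0 to 1); they miss things now and then, are a little off and sometimes report something else, mostly with a low value. They report only what shows in the picture. A call takes as long as a camera call.
- cut_out(name, camera): "mask" (420x560 bool, what is visible of it) and "location" ([column, row] in pixels, amid what is visible of it).
The state is a dict: "time_s": time; "joint_positions": joint angles; "joint_vel": joint speeds; "tau": joint torques, N m; "position": TCP position; "tcp_rot": TCP orientation; "ft_force": force on the tool from outside, world axes, zero at the start; "torque": the same for the moment, N m; "opening": finger opening in m.
Only numpy, scipy, OpenCV 4.12 (cv2) and the standard library are available. Lean on these libraries where they do the work, as an engineer would, in place of code of your own. Each camera call takes 0.05 s, during which the arm holds its last target.

TASK

Get the shear ready to cut a piece to the length marked by the yellow clip: push the red length stop along its rail until its pin drops into the notch at the yellow marker clip, then push the metal channel by its tail end through the shear until its head just butts against the stop, leaving the stop sitting in that notch. Do not lift the channel off its bed, and leave the other things on the bench where they are.

Things in the scene. Friction and masses are not known exactly. Their poses are not given: they have to be found in the camera images.
- shear: green bench shear with beds and gauge rail, one fixed unit. Origin on the bench under the middle of the die; z up, +y up the infeed side (channel's tail), -y down the outfeed side (rail, stop), x across, away from the robot. Its green die block spans x -66 to 98, y -40 to 40, top z 120 (lugs 150) mm, with a tunnel 47 mm wide for the channel. Base plate 150 x 640 x 12 mm
- bed (a point): end of the outfeed bed at the die: middle of the bed's width, on its top, 45 mm above the bench, 40 mm to -y of the shear's origin; axes as the shear. Outfeed bed: from here 323 mm to -y; infeed bed: shear y 40 to 230 mm, same height. The channel lies on them along shear x = 0 between lips 6 mm high, 46 mm apart
- lever_end (a point): end of the shear's lever (orange grip, 28 mm thick), fixed, in the plane shear y = 0: it rises backwards from shear x 66, z 132 mm to this point at x 266, z 282 mm. Keep clear of it
- rail_end (a point): outfeed end of the gauge rail, middle of its top, 60 mm above the bench, at shear x 55, y -365 mm; axes as the shear. The rail is 30 mm wide and runs along +y to the die body. Four notches (13 mm gaps in its top) at 105, 145, 185 and 225 mm from this end
- stop (a joint): position (m) of the red length stop on its rail: starts at 0 to 0.035, grows towards the die (shear +y), to 0.20 at most; its middle is at shear y = -320 mm + this. It sits in the notches at 0.06, 0.10, 0.14 and 0.18. Sliding it takes about 2 N, pushing it out of a notch about 15 to 20 N; within about 4 mm of a notch's middle it pulls itself in, once the hand no longer holds it back
- stop_back (a point): middle of the stop's flat -y face, 82 mm above the bench, where it is pushed towards the die; axes as the shear. The red block is 44 mm wide across the rail, 60 mm long, from 62 to 98 mm above the bench
- stop_face (a point): where the channel's head meets the stop: on the +y face of its steel stop plate, over the middle of the bed, 55 mm above the bench, 30 mm to +y of the stop's middle; axes as the shear. The plate reaches from the block over the bed, 48 to 84 mm above the bench, 8 mm thick
- pin (a joint): the stop's sprung pin (brass cap on top of the red block, cap top 110 mm above the bench), in m, grows as it drops: 0 to 0.0006 while it rides on the rail, about 0.0045 when dropped into a notch
- clip_yellow: yellow marker clip 22 x 18 x 5 mm, fixed on the rail's back edge, top 61 mm above the bench; origin in the middle of its underside, level along the rail with the middle of the notch it marks; axes as the shear. The stop sits in that notch when its middle (white pointer) is level with the clip. Which clip marks which notch changes
- clip_blue: the same clip in blue, at another notch
- clip_green: the same clip in green, at another notch
- clip_white: the same clip in white, at another notch
- channel: the loose perforated metal mounting channel to be fed, 41 mm wide, 340 mm long, 21 mm high, U section (3 mm thick) with its open side down, 0.3 to 0.6 kg, lying on the beds and passing through the die. Origin in the middle of its underside; y along its length towards its tail, z up. Sliding it takes about 2 to 5 N
- channel_head (a point): middle of the channel's head end (towards the stop), half way up
- channel_tail (a point): middle of the channel's tail end (infeed side), half way up, 10.5 mm above the bed: push here towards the die. The axes are the channel's
- offcut: loose offcut of the same channel, 41 x 90 x 21 mm, lying in front of the gauge rail; leave it alone
- tape_measure: yellow and black tape measure, 66 x 36 x 62 mm, standing behind the gauge rail; leave it alone
- wrench: steel wrench lying in front of the infeed bed; leave it alone
- screwdriver: screwdriver with orange handle lying behind the infeed bed; leave it alone
- spray_can: spray can, 56 mm across, 150 mm tall, standing behind the infeed bed; leave it alone
- carton: small carton 90 x 70 x 55 mm behind the gauge rail; leave it alone
- mug: blue mug, 76 mm across, 90 mm high, at the back of the bench; leave it alone

How it is judged:
On the way, in this order (a step that is already met when the one before it is completed fails the run):
1. the length stop has dropped into the notch at the yellow clip (y of stop_back in the frame of clip_yellow between -0.033 and -0.027 m and value of joint pin above 0.0025 m), for 0.3 s.
2. the channel's head butts against the stop, still seated in that notch (all of step 1 and y of channel_head in the frame of stop_face between -0.003 and 0.003 m), for 0.2 s.
At the end, for the whole second after the job is handed in: The stop sits in the notch at the yellow clip (pin dropped more than 2.5 mm, stop within 3 mm of the clip along the rail), the channel's head end is within 3 mm of the stop's face, the channel lies flat on its bed in line with it, and everything is at rest (all of step 2 and velocity of joint stop between -0.005 and 0.005 m/s and linear speed of channel below 0.005 m/s and z of channel in the frame of shear between 0.042 and 0.049 m and angle between the y axis of channel and the y axis of shear, either way round below 0.03 rad); the robot touches nothing.
It fails at once if the channel is lifted or tipped off its bed (6 mm, or 2 degrees) (z of channel in the frame of shear above 0.051 m or angle between channel's own z axis and vertical above 0.035 rad).
It fails at once if something else on the bench is pushed more than 20 mm from its place (distance of any of offcut, tape_measure, wrench, screwdriver, spray_can, carton, mug from where it was at the start of the episode above 0.02 m).
It also fails if it takes over 61 s, if anything falls off the work surface, if the arm or the gripper's body presses on something with over 40 N, if the wrist force passes 120 N, or if a joint passes its speed limit or range.

## Working session

There is one attempt and no reset: what is moved stays moved. The work goes in short steps, Python scripts to look and compute and a tool call to move; the robot and the scene stay as the last step left them, time stands still between calls to the robot, and variables do not carry over. Pictures are saved under pics/ and viewed, and the job is handed in when it is done.

Besides the shell and the picture viewer there is one more tool, called as name(argument=value, ...) on one line, values as JSON. step_arm: Moves the arm, as the interface text tells. Its arguments: {"type":"object","properties":{"steps":{"type":"array"}},"required":["steps"]}

```bash
mkdir -p pics; cat > h.py <<'E'
import numpy as np, cv2
from station import bot, eyes, cut_out
def ray(cam,px,cal=None):
    c=cal or eyes.calibration(cam)
    K=np.array([[c['fx'],0,c['cx']],[0,c['fy'],c['cy']],[0,0,1]])
    u=cv2.undistortPoints(np.array([[px]],float),K,np.array(c['distortion'],float))[0,0]
    P=np.array(c['pose']);d=P[:3,:3]@np.array([u[0],u[1],1]);return P[:3,3],d
def atz(cam,px,z):
    o,d=ray(cam,px);return o+d*(z-o[2])/d[2]
def proj(cam,pt):
    c=eyes.calibration(cam);K=np.array([[c['fx'],0,c['cx']],[0,c['fy'],c['cy']],[0,0,1]])
    P=np.linalg.inv(np.array(c['pose']));r,_=cv2.Rodrigues(P[:3,:3])
    return cv2.projectPoints(np.array([pt],float),r,P[:3,3],K,np.array(c['distortion'],float))[0][0,0]
E
python3 - <<'E'
from h import *
for n in ['side','top','wrist']:
    im=eyes.capture(n); cv2.imwrite(f'pics/{n}0.png',im[:,:,::-1])
    c=eyes.calibration(n); print(n,np.round(c['pose'],3).tolist(),c['fx'])
for cam in ['top','side']:
    for n in ['shear','clip_yellow','clip_blue','clip_green','clip_white','stop','channel','pin','spray_can','offcut']:
        r=cut_out(n,cam)
        print(cam,n,[(round(x['conf'],2),np.round(x['location']).tolist(),int(x['mask'].sum())) for x in r[:2]])
print(bot.get_obs())
E
```

```text
side [[-0.997, -0.048, 0.06, 0.519], [-0.077, 0.655, -0.752, 0.784], [-0.003, -0.754, -0.657, 0.836], [0.0, 0.0, 0.0, 1.0]] 415.9033813034291
top [[0.019, -0.995, 0.096, 0.479], [-1.0, -0.017, 0.021, 0.041], [-0.02, -0.096, -0.995, 1.178], [0.0, 0.0, 0.0, 1.0]] 428.7774645023111
wrist [[0.369, 0.89, 0.268, 0.133], [0.929, -0.354, -0.107, 0.565], [-0.0, 0.289, -0.957, 0.384], [0.0, 0.0, 0.0, 1.0]] 371.09197710571374
top shear [(0.78, [297.0, 238.0], 12271)]
top clip_yellow [(0.37, [362.0, 215.0], 67)]
top clip_blue [(0.71, [295.0, 238.0], 12170), (0.38, [376.0, 218.0], 31)]
top clip_green [(0.73, [334.0, 215.0], 78)]
top clip_white [(0.43, [336.0, 217.0], 68), (0.43, [293.0, 234.0], 12064)]
top stop [(0.97, [388.0, 234.0], 547), (0.43, [378.0, 219.0], 55)]
top channel [(0.63, [227.0, 252.0], 1495), (0.24, [334.0, 219.0], 51)]
top pin [(0.29, [376.0, 189.0], 442)]
top spray_can [(0.86, [214.0, 169.0], 634), (0.66, [385.0, 230.0], 489)]
top offcut [(0.72, [385.0, 284.0], 519), (0.7, [374.0, 188.0], 401)]
side shear [(0.94, [302.0, 268.0], 10882), (0.68, [306.0, 190.0], 469)]
side clip_y
[... 313 characters left out ...]
0, 263.0], 11598)]
{'time_s': 1.15, 'joint_positions': array([ 1.04149013e+00,  2.06574975e-01,  1.54147162e+00, -4.05252800e-05,
        1.39350181e+00, -1.50460675e-01]), 'joint_vel': array([-2.06603922e-03,  6.62056089e-04,  2.14444650e-03,  3.16664338e-04,
       -3.15802386e-04,  2.85500713e-05]), 'tau': array([ 2.07470352e-03, -3.70885491e+01, -2.81764895e+01,  7.00693298e-02,
        2.74804677e-02,  6.11686573e-06]), 'position': array([0.21267423, 0.53424124, 0.18407438]), 'tcp_rot': array([5.91515917e-01, 3.08534995e+00, 4.46402110e-05]), 'ft_force': array([0.13849994, 0.22583259, 0.74206752]), 'torque': array([ 0.02637311, -0.02478979, -0.06491916]), 'opening': 0.09407773929179876}
```

```bash
python3 - <<'E'
import cv2
t=cv2.imread('pics/top0.png'); cv2.imwrite('pics/topc.png',cv2.resize(t[140:320,150:440],None,fx=2.7,fy=2.7,interpolation=cv2.INTER_CUBIC))
t=cv2.imread('pics/side0.png'); cv2.imwrite('pics/sidec.png',cv2.resize(t[130:400,180:420],None,fx=2.2,fy=2.2,interpolation=cv2.INTER_CUBIC))
E
```

```text
(no output)
```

View pics/topc.png

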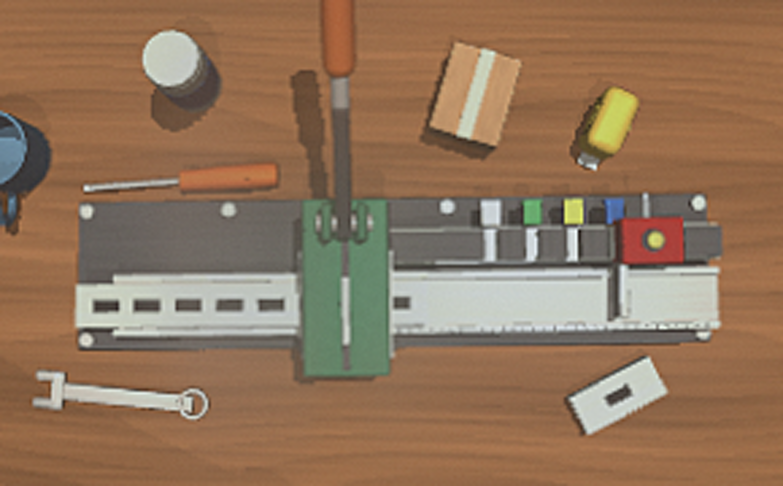

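View pics/sidec.png

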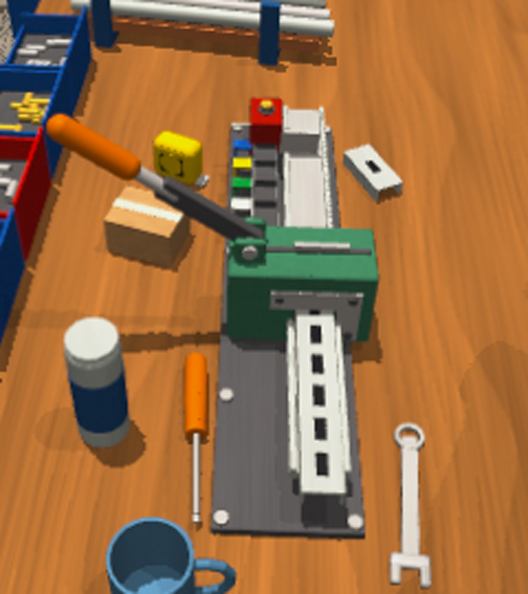

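View pics/top0.png

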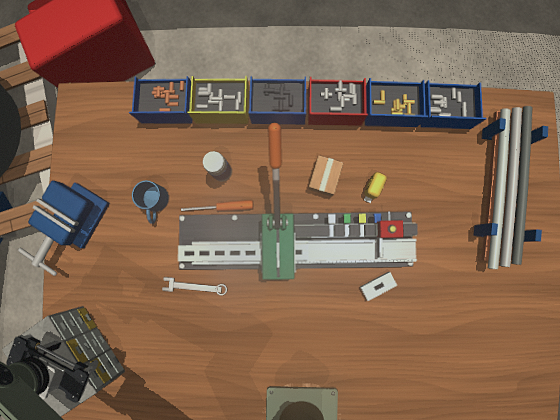

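```bash
cat > fit.py <<'E'
from h import *
from scipy.optimize import least_squares
obs=[((303,375),(-66,40,120)),((388,376),(-66,-40,120)),((721,243),(55,-365,60)),((718,298),(0,-363,45)),
((490,211),(78,-140,61)),((532,211),(78,-180,61)),((574,211),(78,-220,61)),((615,211),(78,-260,61))]
px=[np.array(a)/2.7+[150-.3,140-.3] for a,_ in obs]; Q=np.array([b for _,b in obs])/1e3
def T(p,q):
    c,s=np.cos(p[2]),np.sin(p[2]); return np.array([p[0]+c*q[0]-s*q[1],p[1]+s*q[0]+c*q[1],q[2]])
def f(p):
    r=np.array([proj('top',T(p,q))-x for q,x in zip(Q,px)]); r[4:,1]*=0; return r.ravel()
s=least_squares(f,[.4,.1,0]); print(s.x, np.round(s.fun.reshape(-1,2),2).tolist())
p=s.x; print('clips',[T(p,(.07,-.32+k,.061)).round(4).tolist() for k in (.06,.1,.14,.18)])
for n,c,z in [('tail',(76.5,306),.066),('stopback_top',(683,238),.098),('stop die face',(621,238),.098),('channel hole head',(410,303),.066)]:
    w=atz('top',np.array(c)/2.7+[149.7,139.7],z); cc,ss=np.cos(p[2]),np.sin(p[2]); d=w[:2]-p[:2]
    print(n,w.round(4),'shear',(cc*d[0]+ss*d[1]).round(4),(-ss*d[0]+cc*d[1]).round(4))
for cam,q in [('side',(-.066,-.04,.12)),('side',(-.066,.04,.12)),('side',(.098,.04,.12))]: print(proj(cam,T(p,q)).round(1), ((proj(cam,T(p,q))-[180,130])*2.2).round())
print('tailpt side',[((proj('side',T(p,q))-[180,130])*2.2).round() for q in [(-.02,.232,.066),(.02,.232,.066)]])
E
python3 fit.py
```

```text
[0.46342782 0.07045039 0.02262088] [[-0.74, 0.29], [0.44, -0.15], [0.27, -0.37], [-0.46, 0.23], [0.46, 0.0], [0.21, 0.0], [-0.09, 0.0], [-0.08, 0.0]]
clips [[0.5393, -0.1879, 0.061], [0.5384, -0.1479, 0.061], [0.5375, -0.1079, 0.061], [0.5366, -0.0679, 0.061]]
tail [0.4536 0.3318 0.066 ] shear -0.0039 0.2615
stopback_top [ 0.5283 -0.2448  0.098 ] shear 0.0577 -0.3167
stop die face [ 0.5275 -0.186   0.098 ] shear 0.0583 -0.2578
channel hole head [0.4636 0.0096 0.066 ] shear -0.0012 -0.0608
[349.1 233.8] [372. 228.]
[351.6 257.5] [378. 280.]
[281.7 255. ] [224. 275.]
tailpt side [array([338., 465.]), array([296., 463.])]
```

```bash
cat > go.py <<'E'
from h import *
from scipy.spatial.transform import Rotation as R
p=np.array([0.46342782,0.07045039,0.02262088])
def W(x,y,z):
    c,s=np.cos(p[2]),np.sin(p[2]);return np.array([p[0]+c*x-s*y,p[1]+s*x+c*y,z])
def shift(w,yaw=p[2]):
    o=bot.get_obs();Rt=R.from_rotvec(o['tcp_rot'])
    c,s=np.cos(yaw),np.sin(yaw)
    G=R.from_matrix(np.array([[-s,c,0],[c,s,0],[0,0,-1]]).T if False else np.column_stack([[-s,c,0],[c,s,0],[0,0,-1]]))
    return (Rt.inv().apply(w-o['position'])*1e3).round(1),(Rt.inv()*G).as_rotvec().round(4)
def inshear(w):
    d=np.array(w)-[p[0],p[1],0];c,s=np.cos(p[2]),np.sin(p[2]);return np.array([c*d[0]+s*d[1],-s*d[0]+c*d[1],d[2]])
E
python3 - <<'E'
from go import *
print(shift(np.array([.36,.15,.25])), inshear(np.array([.36,.15,.25])))
E
```

```text
(array([-279. , -302.5,  -65.9]), array([1.0000e-04, 0.0000e+00, 1.1693e+00])) [-0.10160203  0.08186869  0.25      ]
```

step_arm(steps=[[-28,-30,-7,0,0,0.117,1],[-56,-60,-13,0,0,0.234,1],[-84,-91,-20,0,0,0.351,1],[-112,-121,-26,0,0,0.468,1],[-140,-151,-33,0,0,0.585,1],[-167,-181,-40,0,0,0.702,1],[-195,-212,-46,0,0,0.819,1],[-223,-242,-53,0,0,0.936,1],[-251,-272,-59,0,0,1.053,1],[-279,-302,-66,0,0,1.169,1]])

```text
time_s: 1.98
position: [0.3602, 0.1489, 0.2506]
tcp_rot: [2.201, 2.241, 0.002]
ft_force: [0.3, 0.2, 0.1]
opening: 0.0307
```

```bash
python3 - <<'E'
from go import *
o=bot.get_obs();print(o['position'],o['joint_positions'].round(2),inshear(o['position']))
print(shift(W(.055,-.35,.22)))
E
```

```text
[0.36023013 0.14892639 0.25058842] [ 0.17 -0.26  1.86  0.    1.54  0.15] [-0.10139624  0.08079015  0.25058842]
(array([-430. ,  158.5,   30.7]), array([ 0.0012, -0.0002, -0.0049]))
```

step_arm(steps=[[-38,14,0,0,0,0,1],[-76,28,0,0,0,0,1],[-114,42,0,0,0,0,1],[-152,56,0,0,0,0,1],[-190,70,0,0,0,0,1],[-228,84,3,0,0,0,1],[-266,98,6,0,0,0,1],[-304,112,10,0,0,0,1],[-342,126,20,0,0,0,1],[-380,140,30,0,0,0,1]])

```text
time_s: 2.82
position: [0.5095, -0.2283, 0.2203]
tcp_rot: [2.195, 2.245, 0.001]
ft_force: [0.1, -0.2, -0.3]
opening: 0.0004
```

```bash
python3 - <<'E'
from go import *
o=bot.get_obs();print(o['position'],inshear(o['position']),o['opening'])
print(shift(W(.055,-.35,.079)))
im=eyes.capture('wrist');cv2.imwrite('pics/w1.png',im[:,:,::-1])
E
```

```text
[ 0.50949806 -0.2282762   0.22026635] [ 0.03930157 -0.29969222  0.22026635] 0.0003767140666536578
(array([-50.2,  15.5, 141.3]), array([ 0.0015,  0.0008, -0.0002]))
```

View pics/w1.png

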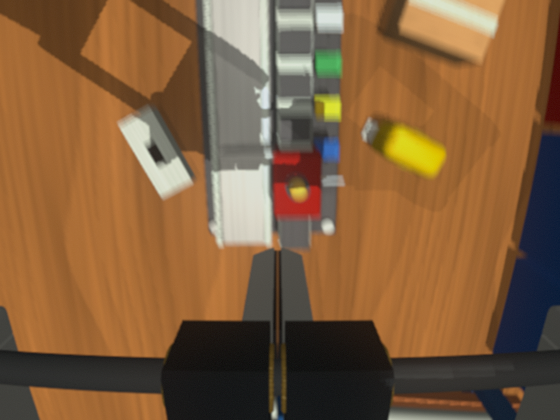

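```bash
python3 - <<'E'
from go import *
for n,px,z in [('back',(298,216),.098),('front',(298,152),.098),('ye',(328,106),.061),('bl',(331,149),.061),('gr',(329,63),.061),('wh',(329,17),.061),('railend',(295,248),.06)]:
    print(n,inshear(atz('wrist',px,z)).round(4))
E
```

```text
back [ 0.0576 -0.3245  0.098 ]
front [ 0.0569 -0.2666  0.098 ]
ye [ 0.0865 -0.229   0.061 ]
bl [ 0.0906 -0.2691  0.061 ]
gr [ 0.0864 -0.1906  0.061 ]
wh [ 0.0855 -0.1512  0.061 ]
railend [ 0.0571 -0.3718  0.06  ]
```

step_arm(steps=[[-20,6,0,0,0,0,1],[-40,12,0,0,0,0,1],[-50,15,10,0,0,0,1],[-50,15,45,0,0,0,1],[-50,15,80,0,0,0,1],[-50,15,110,0,0,0,1],[-50,15,130,0,0,0,1],[-50,15,140,0,0,0,1],[-50,15,140,0,0,0,1],[-50,15,140,0,0,0,1]])

```text
time_s: 3.7
position: [0.5251, -0.2752, 0.0802]
tcp_rot: [-2.195, -2.247, -0.0]
ft_force: [0.9, -0.1, 0.4]
opening: 0.0004
```

step_arm(steps=[[5,0,0,0,0,0,1],[10,0,0,0,0,0,1],[14,0,0,0,0,0,1],[17,0,0,0,0,0,1],[20,0,0,0,0,0,1],[23,0,0,0,0,0,1],[26,0,0,0,0,0,1],[29,0,0,0,0,0,1],[32,0,0,0,0,0,1],[35,0,0,0,0,0,1]])

```text
time_s: 4.53
position: [0.5241, -0.2402, 0.08]
tcp_rot: [-2.196, -2.247, 0.0]
ft_force: [0.4, -0.7, 0.1]
opening: 0.0005
```

```bash
python3 - <<'E'
from go import *
o=bot.get_obs();print(inshear(o['position']),o['ft_force'])
im=eyes.capture('wrist');cv2.imwrite('pics/w2.png',im[:,:,::-1])
o=bot.get_obs();print(inshear(o['position']),o['ft_force'])
E
```

```text
[ 0.05358031 -0.31197342  0.07996224] [ 0.40765905 -0.65312919  0.1189625 ]
[ 0.05352025 -0.31137804  0.0798878 ] [0.9623396  0.59889414 0.17465953]
```

View pics/w2.png

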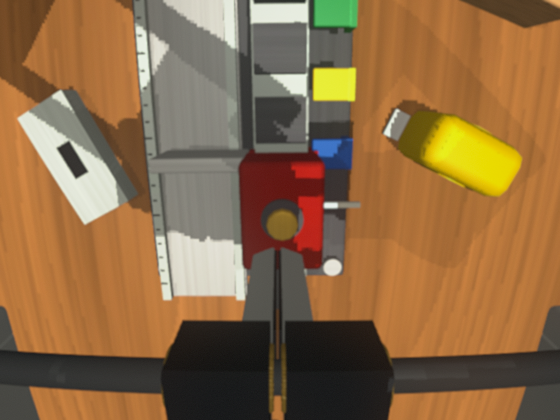

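step_arm(steps=[[3,1,0,0,0,0,1],[6,1,0,0,0,0,1],[9,1,0,0,0,0,1],[12,1,0,0,0,0,1],[15,1,0,0,0,0,1],[18,1,0,0,0,0,1],[20,1,0,0,0,0,1],[20,1,0,0,0,0,1],[20,1,0,0,0,0,1],[20,1,0,0,0,0,1]])

```text
time_s: 5.42
position: [0.5246, -0.2196, 0.08]
tcp_rot: [-2.195, -2.246, -0.002]
ft_force: [0.9, -0.1, -0.5]
opening: 0.0007
```

```bash
python3 - <<'E'
from go import *
o=bot.get_obs();print(inshear(o['position']),o['ft_force'])
im=eyes.capture('wrist');cv2.imwrite('pics/w3.png',im[:,:,::-1])
o=bot.get_obs();print(inshear(o['position']),o['ft_force'])
E
```

```text
[ 0.05459541 -0.29133759  0.07996407] [ 0.93971224 -0.0576572  -0.52495824]
[ 0.05461286 -0.29141668  0.07998072] [-0.89415283 -0.89300097  0.53077963]
```

View pics/w3.png

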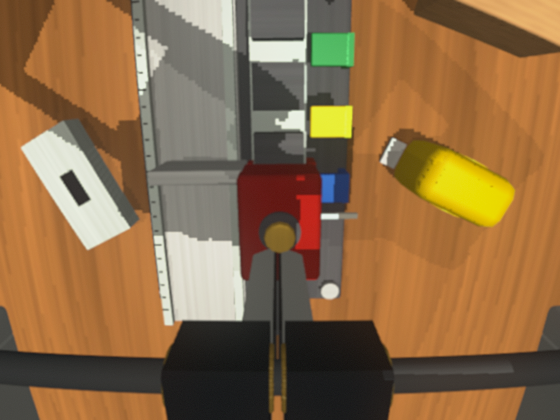

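```bash
python3 - <<'E'
from go import *
o=bot.get_obs();t=o['position'];print('tcp px',proj('wrist',t),proj('wrist',t+[0,0,.03]))
for n,px,z in [('back',(310,277),.098),('front',(280,163),.098),('ye',(331,121),.061),('bl',(335,187),.061),('gr',(332,49),.061),('pointer',(340,216),.07)]:
    print(n,inshear(atz('wrist',px,z)).round(4))
im=eyes.capture('top');cv2.imwrite('pics/t3.png',cv2.resize(im[180:300,300:440,::-1],None,fx=5,fy=5))
im=eyes.capture('side');cv2.imwrite('pics/s3.png',cv2.resize(im[130:280,240:400,::-1],None,fx=4,fy=4))
E
```

```text
tcp px [278.57827421 248.74562254] [278.83442594 271.69526534]
back [ 0.0717 -0.3006  0.098 ]
front [ 0.0551 -0.2379  0.098 ]
ye [ 0.085  -0.2194  0.061 ]
bl [ 0.089  -0.2588  0.061 ]
gr [ 0.0843 -0.1797  0.061 ]
pointer [ 0.0914 -0.2745  0.07  ]
```

View pics/t3.png

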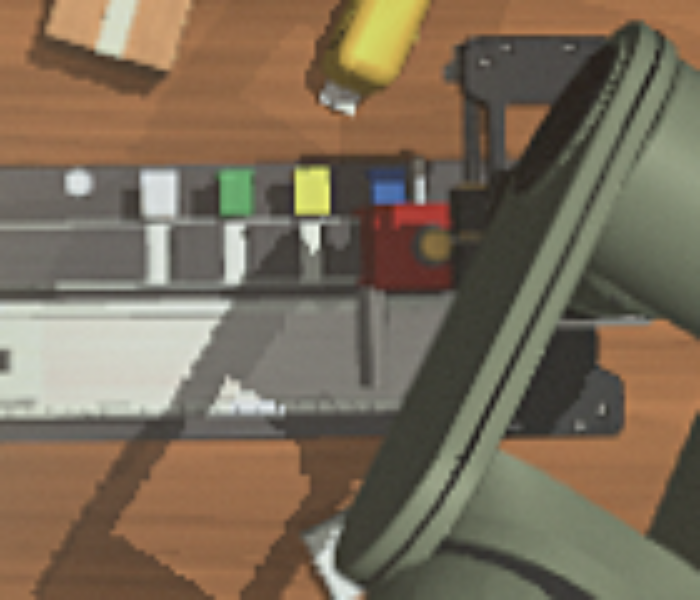

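View pics/s3.png

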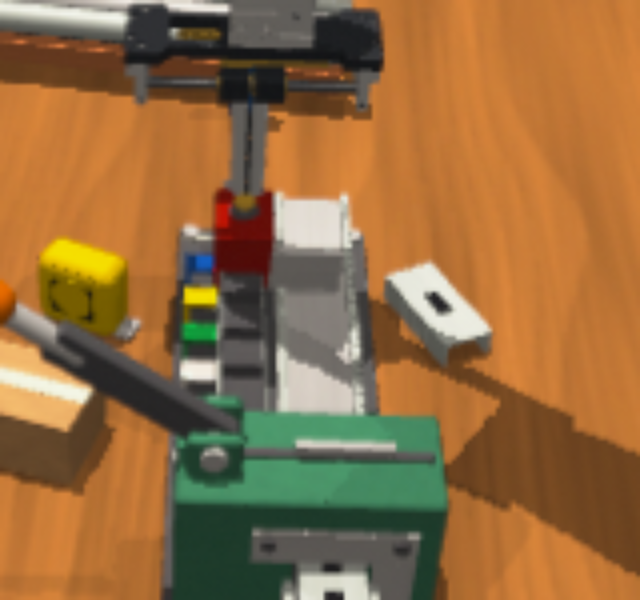

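```bash
python3 - <<'E'
from go import *
o=bot.get_obs();t=o['position'];print(t,o['time_s'])
for dz in (0,.02,.05,.1): print(dz,'side crop',(proj('side',t+[0,0,dz])-[240,130])*4,'top',(proj('top',t+[0,0,dz])-[300,180])*5)
for q in [(.055,-.303,.098),(.055,-.243,.098),(.055,-.243,.062)]:print(q,(proj('side',W(*q))-[240,130])*4,proj('wrist',W(*q)))
im=eyes.capture('wrist');cv2.imwrite('pics/w4.png',cv2.resize(im[130:330,180:400,::-1],None,fx=3.5,fy=3,interpolation=cv2.INTER_CUBIC))
E
```

```text
[ 0.52452278 -0.21975837  0.07988361] 5.5667
0 side crop [244.10546454 216.59312064] top [456.13120503 247.43003818]
0.02 side crop [245.04771015 195.14164508] top [465.42283764 245.93192047]
0.05 side crop [246.49298164 162.1212549 ] top [480.00836536 243.57782134]
0.1 side crop [248.98981134 104.73589517] top [506.21248709 239.3409734 ]
(0.055, -0.303, 0.098) [244.45356083 188.0818439 ] [279.51443116 280.94606311]
(0.055, -0.243, 0.098) [243.66302767 236.98050369] [279.83460398 172.85217682]
(0.055, -0.243, 0.062) [241.94679315 275.60288659] [279.38016344 161.14554973]
```

View pics/w4.png

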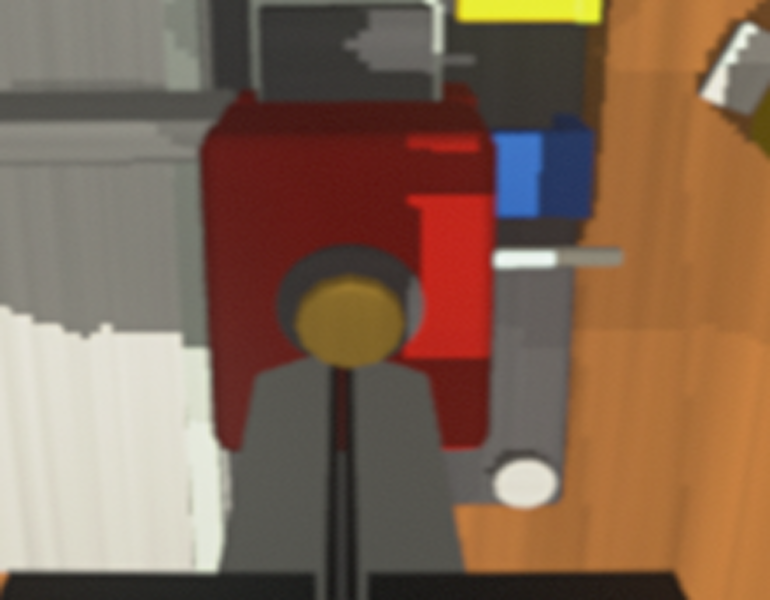

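View pics/wrist0.png

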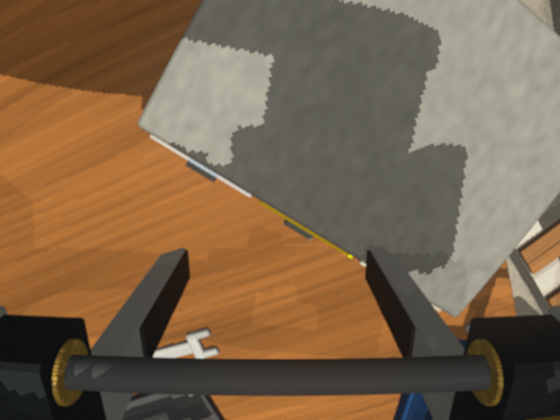

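step_arm(steps=[[-10,0,0,0,0,0,1],[-20,0,0,0,0,0,1],[-30,0,0,0,0,0,1],[-40,0,0,0,0,0,1],[-45,0,0,0,0,0,1],[-45,0,4,0,0,0,1],[-45,0,8,0,0,0,1],[-45,0,12,0,0,0,1],[-45,0,15,0,0,0,1],[-45,0,15,0,0,0,1]])

```text
time_s: 6.45
position: [0.5249, -0.2645, 0.0637]
tcp_rot: [-2.193, -2.246, 0.0]
ft_force: [0.4, 0.2, 0.6]
opening: 0.0002
```

```bash
python3 - <<'E'
from go import *
im=eyes.capture('wrist');cv2.imwrite('pics/w5.png',im[:,:,::-1])
im=eyes.capture('side');cv2.imwrite('pics/s5.png',cv2.resize(im[130:280,240:400,::-1],None,fx=4,fy=4))
o=bot.get_obs();print(inshear(o['position']),o['ft_force'],o['time_s'])
for n in ['wrist']:
  for k in ['stop']:
    r=cut_out(k,n); print(k,[(x['conf'],x['location'],np.argwhere(x['mask']).min(0),np.argwhere(x['mask']).max(0)) for x in r[:1]])
E
```

```text
[ 0.05445741 -0.33669171  0.06462753] [ 0.10233321  0.1369731  -0.53123841] 6.55
stop [(0.98, [275.1, 137.7], array([ 80, 131]), array([211, 370]))]
```

View pics/w5.png

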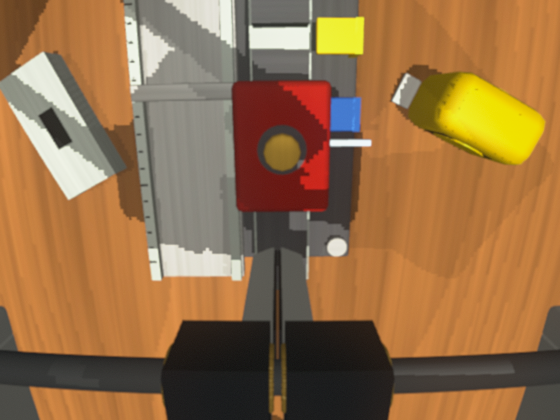

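View pics/s5.png

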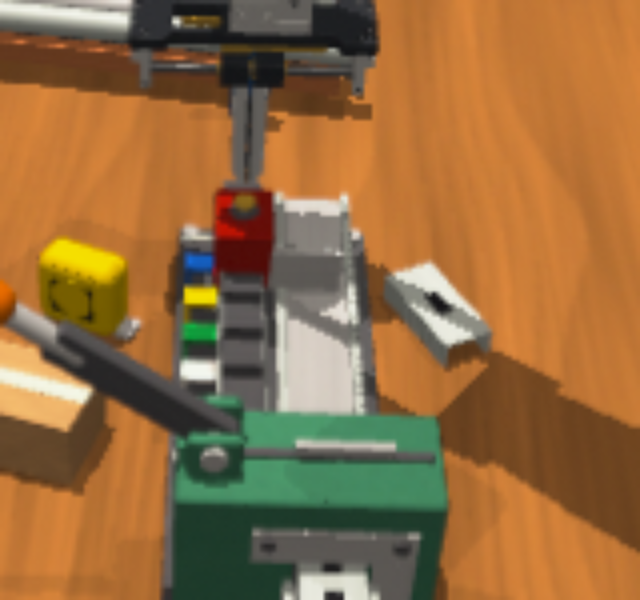

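step_arm(steps=[[6,0,0,0,0,0,1],[12,0,0,0,0,0,1],[17,0,0,0,0,0,1],[20,0,0,0,0,0,1],[23,0,0,0,0,0,1],[26,0,0,0,0,0,1],[29,0,0,0,0,0,1],[32,0,0,0,0,0,1],[32,0,0,0,0,0,1],[32,0,0,0,0,0,1]])

```text
time_s: 7.43
position: [0.5249, -0.2326, 0.065]
tcp_rot: [-2.195, -2.246, -0.002]
ft_force: [0.0, 0.2, -0.6]
opening: 0.0003
```

```bash
python3 - <<'E'
from go import *
im=eyes.capture('wrist');cv2.imwrite('pics/w6.png',im[:,:,::-1])
o=bot.get_obs();print(inshear(o['position']),o['ft_force'],o['time_s'])
E
```

```text
[ 0.05462184 -0.30455732  0.0649568 ] [0.58758243 0.16457972 0.75085633] 7.4833
```

View pics/w6.png

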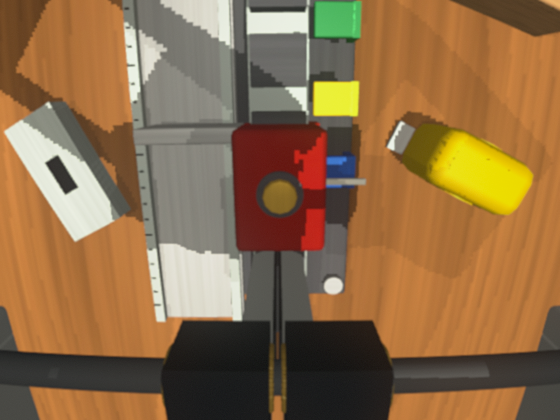

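step_arm(steps=[[3,0,0,0,0,0,1],[6,0,0,0,0,0,1],[9,0,0,0,0,0,1],[12,0,0,0,0,0,1],[15,0,0,0,0,0,1],[18,0,0,0,0,0,1],[21,0,0,0,0,0,1],[24,0,0,0,0,0,1],[27,0,0,0,0,0,1],[27,0,0,0,0,0,1]])

```text
time_s: 8.32
position: [0.5242, -0.2064, 0.065]
tcp_rot: [-2.196, -2.247, 0.0]
ft_force: [-0.6, -0.5, 0.1]
opening: 0.0008
```

```bash
python3 - <<'E'
from go import *
im=eyes.capture('wrist');cv2.imwrite('pics/w7.png',im[:,:,::-1])
o=bot.get_obs();print(inshear(o['position']),o['ft_force'],o['time_s'])
E
```

```text
[ 0.05445779 -0.27779086  0.06498668] [-0.08903502 -0.05849528  0.13210948] 8.3667
```

View pics/w7.png

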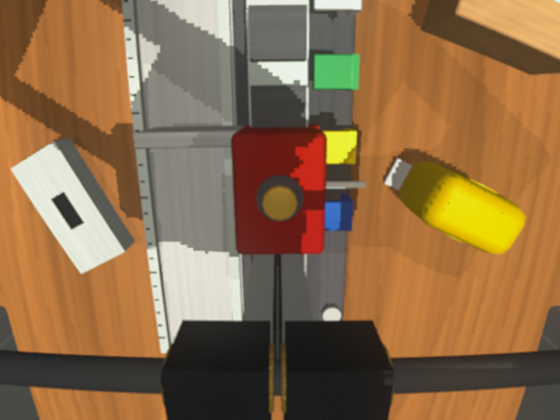

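step_arm(steps=[[3,0,0,0,0,0,1],[6,0,0,0,0,0,1],[9,0,0,0,0,0,1],[12,0,0,0,0,0,1],[14,0,0,0,0,0,1],[16,0,0,0,0,0,1],[17,0,0,0,0,0,1],[18,0,0,0,0,0,1],[19,0,0,0,0,0,1],[19,0,0,0,0,0,1]])

```text
time_s: 9.2
position: [0.5238, -0.1878, 0.065]
tcp_rot: [2.195, 2.247, -0.001]
ft_force: [-0.8, -3.1, 0.1]
opening: 0.0004
```

```bash
python3 - <<'E'
from go import *
im=eyes.capture('wrist');cv2.imwrite('pics/w8.png',im[:,:,::-1])
im=eyes.capture('side');cv2.imwrite('pics/s8.png',cv2.resize(im[130:280,240:400,::-1],None,fx=4,fy=4,interpolation=cv2.INTER_CUBIC))
o=bot.get_obs();print(inshear(o['position']),o['ft_force'],o['time_s'])
E
```

```text
[ 0.05446931 -0.25959141  0.06500588] [-1.3576969  -4.57252552  0.01762929] 9.3
```

View pics/w8.png

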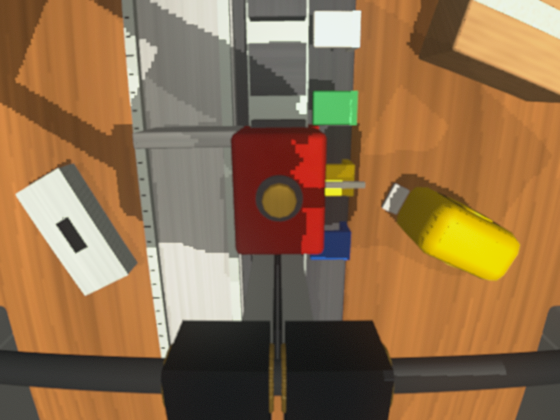

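View pics/s8.png

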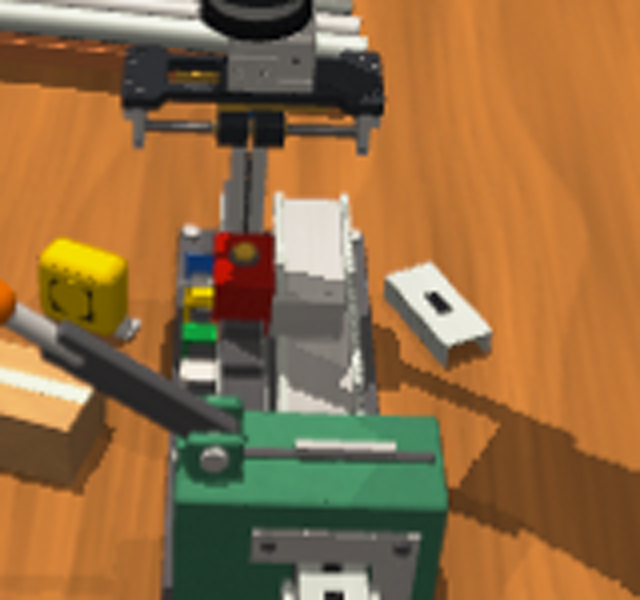

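step_arm(steps=[[0.5,0,0,0,0,0,1],[1,0,0,0,0,0,1],[1.5,0,0,0,0,0,1],[1.5,0,0,0,0,0,1],[1.5,0,0,0,0,0,1],[-3,0,0,0,0,0,1],[-8,0,0,0,0,0,1],[-14,0,0,0,0,0,1],[-14,0,0,0,0,0,1],[-14,0,0,0,0,0,1]])

```text
time_s: 10.13
position: [0.5244, -0.2016, 0.065]
tcp_rot: [-2.196, -2.246, -0.001]
ft_force: [-0.1, 0.4, 0.2]
opening: 0.0005
```

```bash
python3 - <<'E'
from go import *
im=eyes.capture('wrist');cv2.imwrite('pics/w9.png',im[:,:,::-1])
t=eyes.capture('top');cv2.imwrite('pics/t9.png',cv2.resize(t[180:300,280:440,::-1],None,fx=4,fy=4,interpolation=cv2.INTER_CUBIC))
o=bot.get_obs();print(inshear(o['position']),o['ft_force'],o['time_s'])
cv2.imwrite('pics/w9z.png',cv2.resize(im[60:280,180:400,::-1],None,fx=2.7,fy=2.7,interpolation=cv2.INTER_CUBIC))
E
```

```text
[ 0.0546414  -0.27301322  0.06495752] [-0.56524809 -0.05912645  0.11748425] 10.2333
```

View pics/w9z.png

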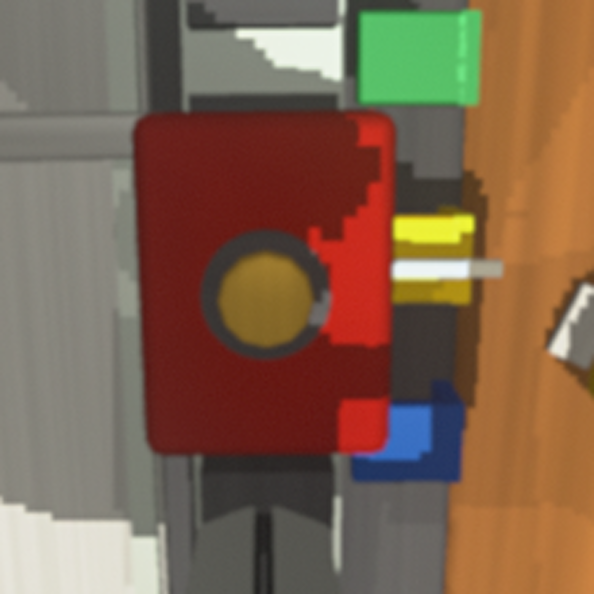

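View pics/t9.png

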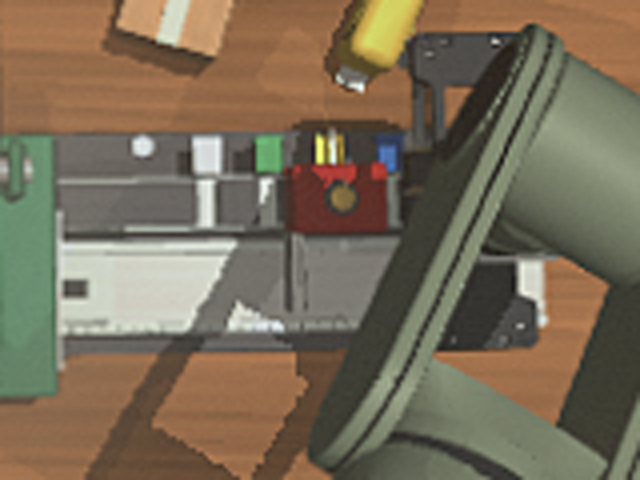

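```bash
python3 - <<'E'
from go import *
a=cv2.imread('pics/w5.png')[110:190,235:325];b=cv2.imread('pics/w9.png')[125:205,235:325]; c=cv2.imread('pics/w7.png')[160:240,235:325];d=cv2.imread('pics/w8.png')[160:240,235:325]
f=lambda i:cv2.resize(i,None,fx=4.2,fy=3.6,interpolation=cv2.INTER_CUBIC)
cv2.imwrite('pics/cmp.png',np.vstack([np.hstack([f(a),f(b)]),np.hstack([f(c),f(d)])]))
for n,px,z in [('ptr',(345,159.3),.068),('ye',(338,155.6),.061),('bl',(330,224),.061),('gr',(335,81),.061),('blkfront',(278,103),.098),('blkback',(278,227.5),.098)]:
    print(n,inshear(atz('wrist',px,z)).round(4))
E
```

```text
ptr [ 0.0903 -0.22    0.068 ]
ye [ 0.0876 -0.219   0.061 ]
bl [ 0.0847 -0.2591  0.061 ]
gr [ 0.0844 -0.1793  0.061 ]
blkfront [ 0.0541 -0.1904  0.098 ]
blkback [ 0.0542 -0.2481  0.098 ]
```

View pics/cmp.png

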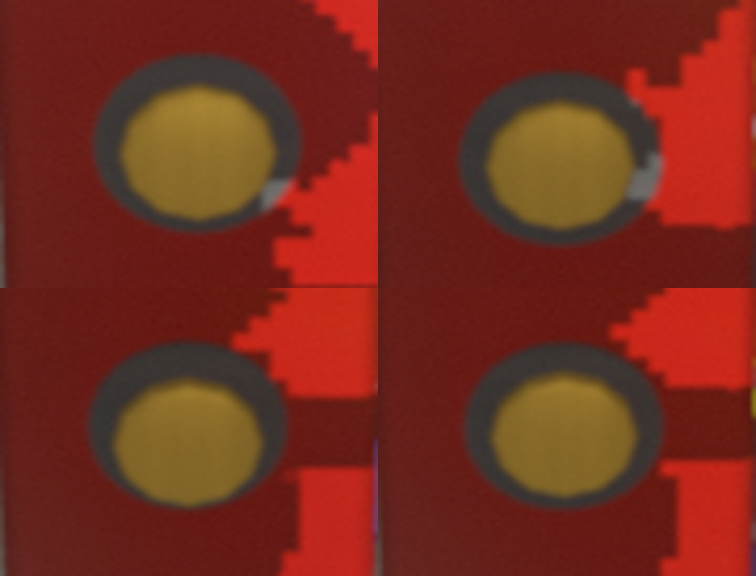

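step_arm(steps=[[-3,0,-38,0,0,0,1],[-3,0,-76,0,0,0,1],[15,-20,-105,0,0,0,1],[40,-45,-125,0,0,0,1],[70,-65,-145,0,0,0,1],[105,-80,-155,0,0,0,1],[142,-95,-160,0,0,0,1],[180,-105,-165,0,0,0,1],[220,-110,-165,0,0,0,1],[260,-110,-165,0,0,0,1]])

```text
time_s: 11.07
position: [0.4071, 0.0576, 0.2309]
tcp_rot: [2.196, 2.245, 0.003]
ft_force: [0.7, 0.0, 0.5]
opening: 0.0005
```

step_arm(steps=[[40,0,0,0,0,0,1],[80,0,0,0,0,0,1],[120,0,0,0,0,0,1],[158,10,0,0,0,0,1],[195,25,5,0,0,0,1],[230,40,15,0,0,0,1],[265,50,30,0,0,0,1],[295,56,50,0,0,0,1],[310,56,70,0,0,0,1],[310,56,80,0,0,0,1]])

```text
time_s: 11.9
position: [0.455, 0.3694, 0.1468]
tcp_rot: [-2.19, -2.249, 0.006]
ft_force: [-0.3, -0.2, -0.4]
opening: 0.0007
```

```bash
python3 - <<'E'
from go import *
for k in range(3): im=eyes.capture('wrist')
cv2.imwrite('pics/w10.png',im[:,:,::-1])
t=eyes.capture('top');cv2.imwrite('pics/t10.png',t[:,:,::-1]);cv2.imwrite('pics/t10z.png',cv2.resize(t[180:300,280:440,::-1],None,fx=4,fy=4,interpolation=cv2.INTER_CUBIC))
o=bot.get_obs();print(inshear(o['position']),o['ft_force'],o['time_s'])
print(shift(W(0,.30,.036)))
E
```

```text
[0.00036883 0.29587703 0.15044432] [0.98010786 0.52257557 0.2656579 ] 12.1
(array([  4.2,  -0.4, 114.4]), array([-0.    ,  0.0004, -0.0002]))
```

View pics/w10.png

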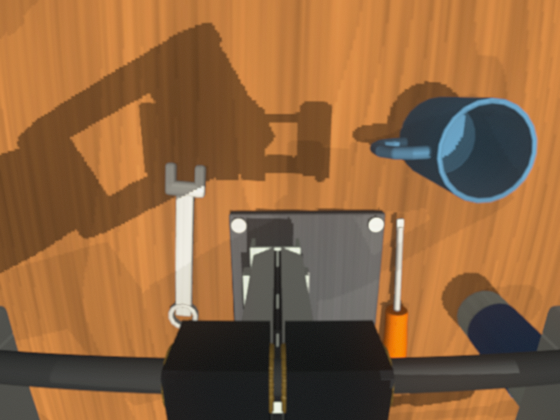

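View pics/t10z.png

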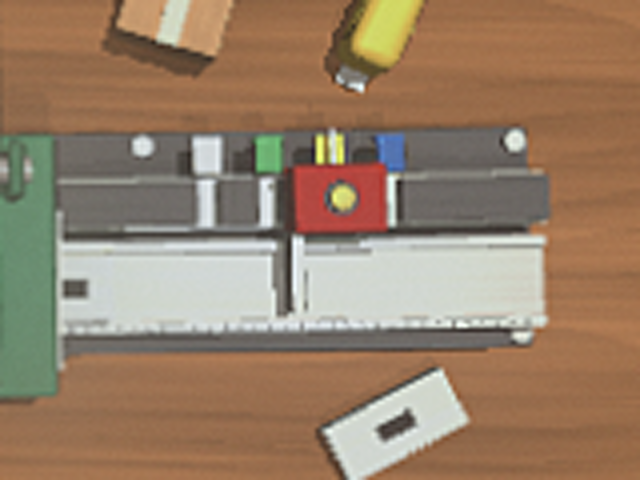

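```bash
python3 - <<'E'
from go import *
for px in [(247,249),(307,249)]: print('tail',inshear(atz('wrist',px,.066)).round(4))
for n,px,z in [('head',(113,288),.066),('plate L',(277,280),.084),('plate R',(292,280),.084),('blkL',(291,200),.098),('blkR',(386,200),.098),('ye',(330,150),.061),('ptr',(332,150),.068)]:
    print(n,inshear(atz('top',np.array(px)/4+[279.6,179.6],z)).round(4))
t=cv2.imread('pics/t10.png');cv2.imwrite('pics/t10h.png',cv2.resize(t[215:285,275:375],None,fx=8,fy=8,interpolation=cv2.INTER_CUBIC))
E
```

```text
tail [-0.0254  0.26    0.066 ]
tail [0.0244 0.26   0.066 ]
head [-0.0005 -0.0771  0.066 ]
plate L [ 0.0041 -0.1806  0.084 ]
plate R [ 0.004  -0.1902  0.084 ]
blkL [ 0.0544 -0.1883  0.098 ]
blkR [ 0.0539 -0.2486  0.098 ]
ye [ 0.0882 -0.2199  0.061 ]
ptr [ 0.0877 -0.2201  0.068 ]
```

View pics/t10h.png

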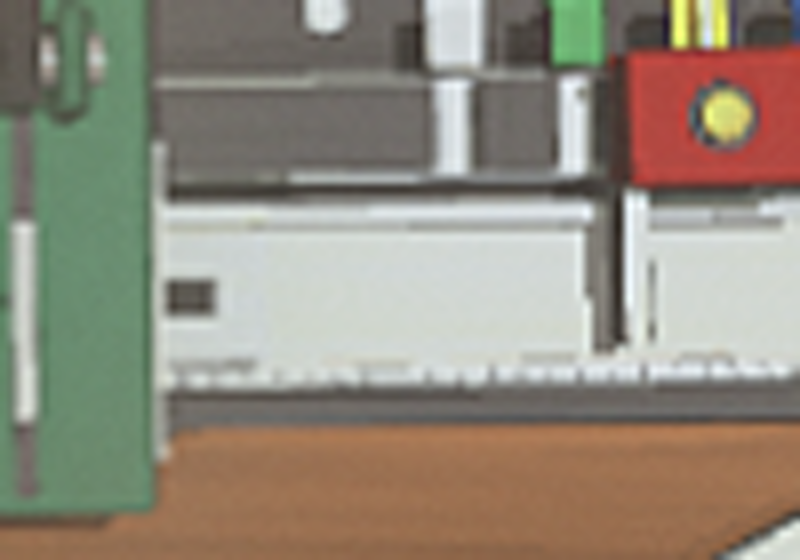

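step_arm(steps=[[4,0,15,0,0,0,1],[4,0,35,0,0,0,1],[4,0,55,0,0,0,1],[4,0,75,0,0,0,1],[4,0,90,0,0,0,1],[4,0,102,0,0,0,1],[4,0,108,0,0,0,1],[4,0,112,0,0,0,1],[4,0,112,0,0,0,1],[4,0,112,0,0,0,1]])

```text
time_s: 12.93
position: [0.4579, 0.3713, 0.0391]
tcp_rot: [2.196, 2.246, 0.003]
ft_force: [0.1, 0.3, -0.5]
opening: 0.0002
```

```bash
python3 - <<'E'
from go import *
im=eyes.capture('wrist')
cv2.imwrite('pics/w11.png',im[:,:,::-1])
t=eyes.capture('side');cv2.imwrite('pics/s11.png',cv2.resize(t[190:400,220:420,::-1],None,fx=2.8,fy=2.8,interpolation=cv2.INTER_CUBIC))
o=bot.get_obs();print(inshear(o['position']),o['ft_force'],o['time_s'])
E
```

```text
[0.0013654  0.30122178 0.03930494] [ 0.35483503 -0.0910627   0.71489027] 13.0333
```

View pics/w11.png

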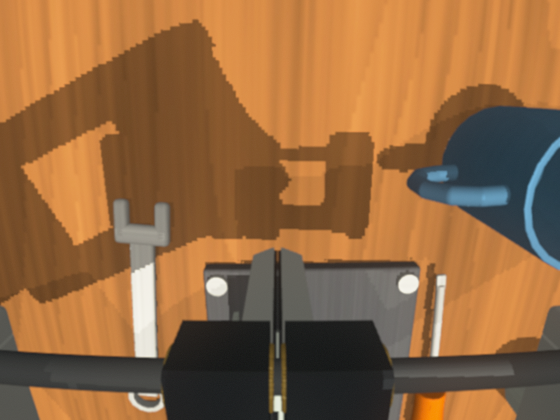

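View pics/s11.png

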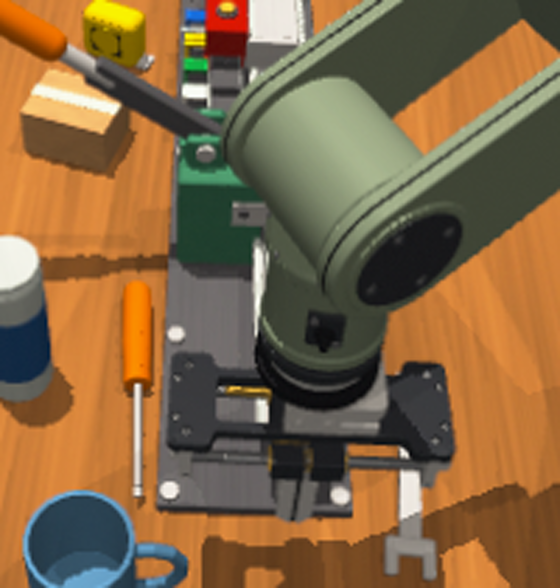

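step_arm(steps=[[0,-1,4,0,0,0,1],[-8,-1,4,0,0,0,1],[-16,-1,4,0,0,0,1],[-22,-1,4,0,0,0,1],[-26,-1,4,0,0,0,1],[-30,-1,4,0,0,0,1],[-34,-1,4,0,0,0,1],[-38,-1,4,0,0,0,1],[-42,-1,4,0,0,0,1],[-46,-1,4,0,0,0,1]])

```text
time_s: 13.87
position: [0.4571, 0.3251, 0.0341]
tcp_rot: [-2.195, -2.247, -0.001]
ft_force: [0.4, 2.3, -0.6]
opening: 0.0007
```

```bash
python3 - <<'E'
from go import *
im=eyes.capture('wrist')
cv2.imwrite('pics/w12.png',im[:,:,::-1])
t=eyes.capture('top');cv2.imwrite('pics/t12h.png',cv2.resize(t[215:285,275:375,::-1],None,fx=8,fy=8,interpolation=cv2.INTER_CUBIC))
t=eyes.capture('side');cv2.imwrite('pics/s12.png',cv2.resize(t[190:400,220:420,::-1],None,fx=2.8,fy=2.8,interpolation=cv2.INTER_CUBIC))
o=bot.get_obs();print(inshear(o['position']),o['ft_force'],o['time_s'])
E
```

```text
[-0.00059128  0.25395144  0.03406326] [ 0.2957097  -0.02578321  0.13054261] 14.0167
```

View pics/w12.png

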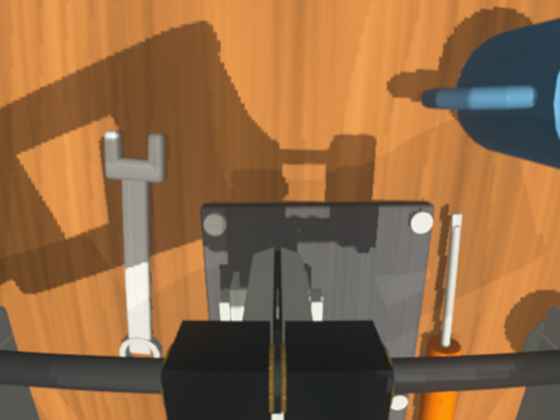

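View pics/t12h.png

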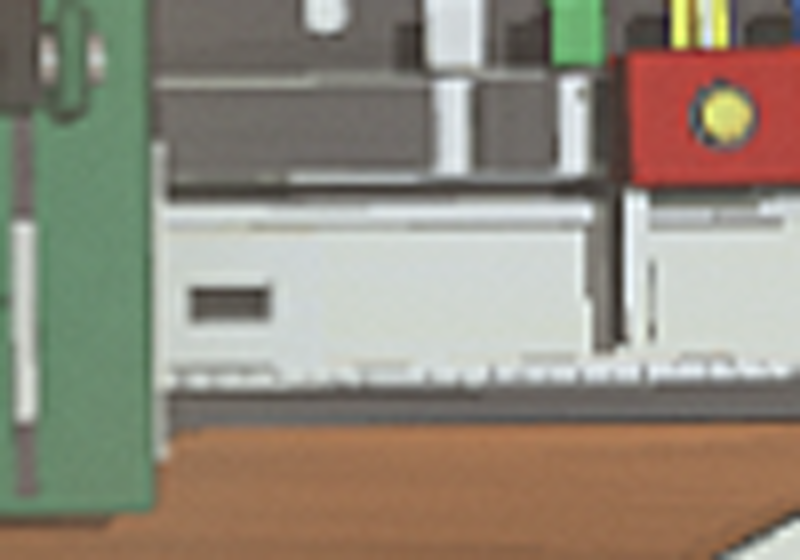

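step_arm(steps=[[-4,1,0,0,0,0,1],[-9,1,0,0,0,0,1],[-14,1,0,0,0,0,1],[-19,1,0,0,0,0,1],[-24,1,0,0,0,0,1],[-29,1,0,0,0,0,1],[-34,1,0,0,0,0,1],[-38,1,0,0,0,0,1],[-42,1,0,0,0,0,1],[-45,1,0,0,0,0,1]])

```text
time_s: 14.85
position: [0.4592, 0.2797, 0.0341]
tcp_rot: [2.196, 2.247, 0.0]
ft_force: [-0.4, 2.9, -0.5]
opening: 0.0007
```

step_arm(steps=[[-4,0,0,0,0,0,1],[-8,0,0,0,0,0,1],[-12,0,0,0,0,0,1],[-16,0,0,0,0,0,1],[-20,0,0,0,0,0,1],[-24,0,0,0,0,0,1],[-28,0,0,0,0,0,1],[-31,0,0,0,0,0,1],[-34,0,0,0,0,0,1],[-36,0,0,0,0,0,1]])

```text
time_s: 15.68
position: [0.46, 0.2438, 0.0341]
tcp_rot: [-2.196, -2.247, -0.0]
ft_force: [0.3, 3.5, -0.0]
opening: 0.0004
```

```bash
python3 - <<'E'
from go import *
t=eyes.capture('top');cv2.imwrite('pics/t13h.png',cv2.resize(t[215:285,275:375,::-1],None,fx=8,fy=8,interpolation=cv2.INTER_CUBIC))
o=bot.get_obs();print(inshear(o['position']),o['ft_force'],o['time_s'])
t=eyes.capture('side');cv2.imwrite('pics/s13.png',cv2.resize(t[130:280,240:400,::-1],None,fx=4,fy=4,interpolation=cv2.INTER_CUBIC))
E
```

```text
[0.00047145 0.17308633 0.03408731] [0.54333427 3.59105732 1.1583485 ] 15.7333
```

View pics/t13h.png

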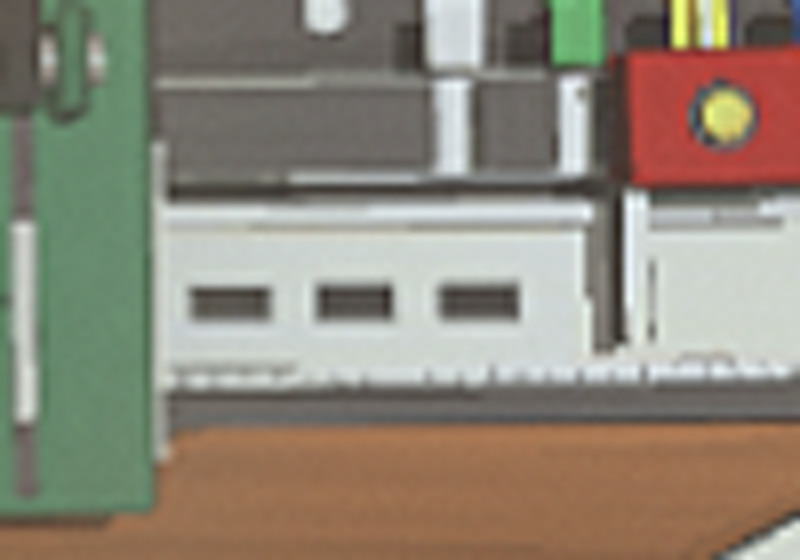

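View pics/s13.png

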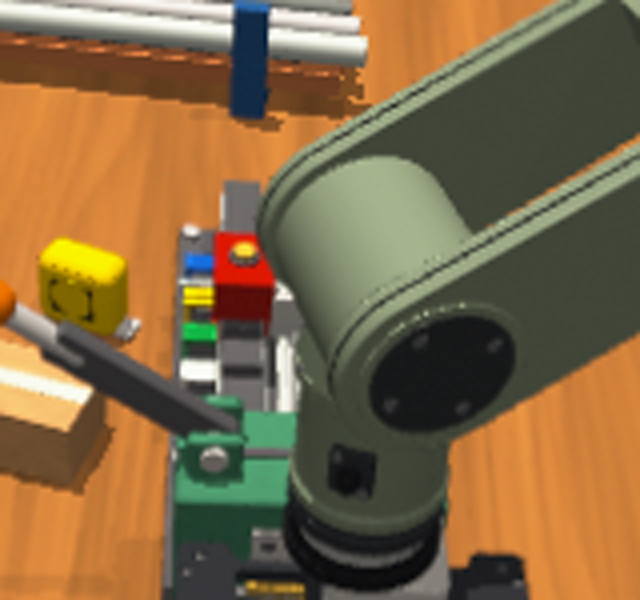

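step_arm(steps=[[-2,0,0,0,0,0,1],[-4,0,0,0,0,0,1],[-6,0,0,0,0,0,1],[-7,0,0,0,0,0,1],[-8,0,0,0,0,0,1],[-9,0,0,0,0,0,1],[-10,0,0,0,0,0,1],[-10.5,0,0,0,0,0,1],[-11,0,0,0,0,0,1],[-11,0,0,0,0,0,1]])

```text
time_s: 16.62
position: [0.4603, 0.233, 0.0341]
tcp_rot: [2.196, 2.247, 0.0]
ft_force: [0.5, 3.7, 1.3]
opening: 0.0
```

```bash
python3 - <<'E'
from go import *
t=eyes.capture('top');cv2.imwrite('pics/t14h.png',cv2.resize(t[215:285,275:375,::-1],None,fx=8,fy=8,interpolation=cv2.INTER_CUBIC))
for k in range(3):
    o=bot.get_obs();print(inshear(o['position']),o['ft_force'],o['time_s'])
E
```

```text
[0.00048459 0.16266213 0.03406403] [0.77944803 2.95241269 2.07756281] 16.6667
[0.00048459 0.16266213 0.03406403] [0.77944803 2.95241269 2.07756281] 16.6667
[0.00048459 0.16266213 0.03406403] [0.77944803 2.95241269 2.07756281] 16.6667
```

View pics/t14h.png

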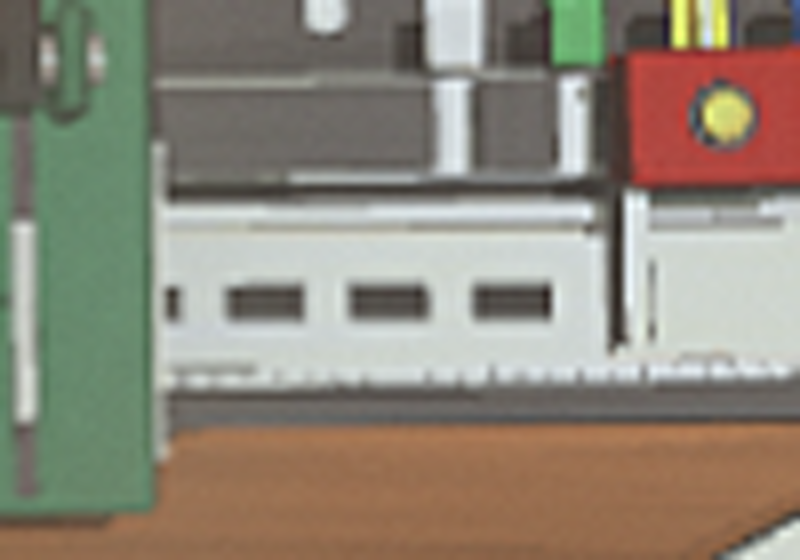

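```bash
python3 - <<'E'
from go import *
for q in [(0,-.19,.066),(0,-.19,.084),(0,-.198,.084),(0,-.19,.048)]: print(q,(proj('top',W(*q))-[274.56,214.56])*8)
print(inshear(atz('top',np.array([607,300])/8+[274.56,214.56],.066)))
E
```

```text
(0, -0.19, 0.066) [615.7543768  292.31748746]
(0, -0.19, 0.084) [623.9014898  293.03071914]
(0, -0.198, 0.084) [648.96199762 292.81126748]
(0, -0.19, 0.048) [607.86533595 291.62636066]
[-0.00244951 -0.18712533  0.066     ]
```

step_arm(steps=[[-0.5,0,0,0,0,0,1],[-1,0,0,0,0,0,1],[-1.5,0,0,0,0,0,1],[-1.5,0,0,0,0,0,1],[-1.5,0,0,0,0,0,1],[-1.5,0,0,0,0,0,1],[-1.5,0,0,0,0,0,1],[-1.5,0,0,0,0,0,1],[-1.5,0,0,0,0,0,1],[-1.5,0,0,0,0,0,1]])

```text
time_s: 17.5
position: [0.4603, 0.2316, 0.0341]
tcp_rot: [2.196, 2.247, 0.0]
ft_force: [0.1, 5.1, 2.1]
opening: 0.0006
```

step_arm(steps=[[-0.3,0,0,0,0,0,1],[-0.6,0,0,0,0,0,1],[-1,0,0,0,0,0,1],[-1,0,0,0,0,0,1],[-1,0,0,0,0,0,1],[-1,0,0,0,0,0,1],[-1,0,0,0,0,0,1],[-1,0,0,0,0,0,1],[-1,0,0,0,0,0,1],[-1,0,0,0,0,0,1]])

```text
time_s: 18.33
position: [0.4603, 0.2306, 0.0341]
tcp_rot: [2.196, 2.247, 0.0]
ft_force: [0.8, 5.1, 1.1]
opening: 0.0005
```

```bash
python3 - <<'E'
from go import *
o=bot.get_obs();print(inshear(o['position']),o['ft_force'],o['time_s'])
t=eyes.capture('top');cv2.imwrite('pics/t15h.png',cv2.resize(t[215:285,275:375,::-1],None,fx=8,fy=8,interpolation=cv2.INTER_CUBIC))
for k in range(4):
    eyes.capture('side');o=bot.get_obs();print(inshear(o['position']),o['ft_force'],o['time_s'])
E
```

```text
[0.00049182 0.16021725 0.03405889] [0.799178   5.11876781 1.08194042] 18.3333
[0.00045432 0.16022814 0.03405474] [-0.25483757  4.86348156  1.96336955] 18.4333
[0.00047551 0.16023992 0.03406118] [0.16506362 4.61196092 3.0016623 ] 18.4833
[0.00047175 0.16023694 0.03406776] [1.00420039 4.31657974 2.09548717] 18.5333
[0.00048317 0.16022062 0.03406218] [0.02233996 5.03000486 1.8604793 ] 18.5833
```

View pics/t15h.png

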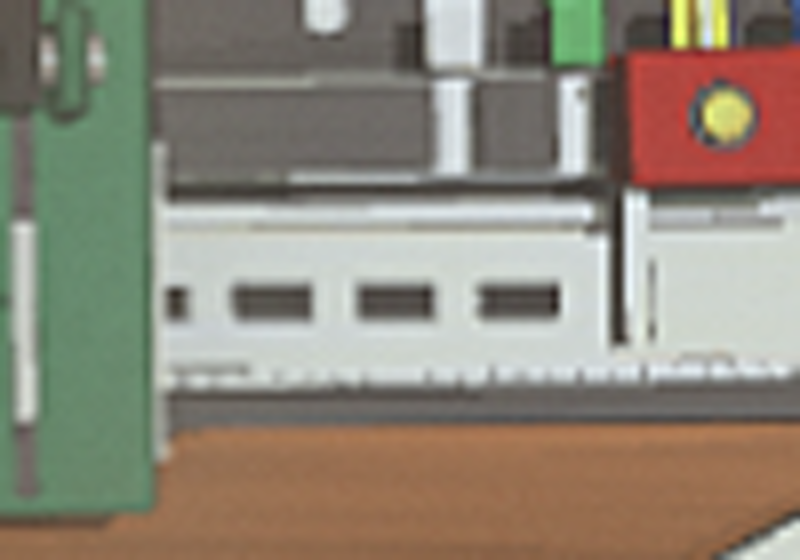

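step_arm(steps=[[-0.3,0,0,0,0,0,1],[-0.6,0,0,0,0,0,1],[-0.8,0,0,0,0,0,1],[-0.8,0,0,0,0,0,1],[-0.8,0,0,0,0,0,1],[-0.8,0,0,0,0,0,1],[-0.8,0,0,0,0,0,1],[-0.8,0,0,0,0,0,1],[-0.8,0,0,0,0,0,1],[-0.8,0,0,0,0,0,1]])

```text
time_s: 19.42
position: [0.4603, 0.2298, 0.0341]
tcp_rot: [2.196, 2.247, 0.0]
ft_force: [-0.4, 5.3, 2.9]
opening: 0.0004
```

```bash
python3 - <<'E'
from go import *
o=bot.get_obs();print(inshear(o['position']),o['ft_force'],o['time_s'])
t=eyes.capture('top');cv2.imwrite('pics/t16h.png',cv2.resize(t[215:285,275:375,::-1],None,fx=8,fy=8,interpolation=cv2.INTER_CUBIC))
for k in range(3):
    eyes.capture('side');o=bot.get_obs();print(inshear(o['position']),o['ft_force'],o['time_s'])
E
```

```text
[0.00049708 0.15940805 0.03406373] [-0.41535613  5.33826274  2.9051902 ] 19.4167
[0.00046963 0.15939234 0.0340442 ] [0.19147281 4.84342996 2.7138005 ] 19.5167
[0.00047715 0.15940965 0.03406401] [-0.09011031  4.4636235   3.20235817] 19.5667
[0.00047127 0.15940494 0.03404426] [0.72101391 4.991701   3.22903339] 19.6167
```

View pics/t16h.png

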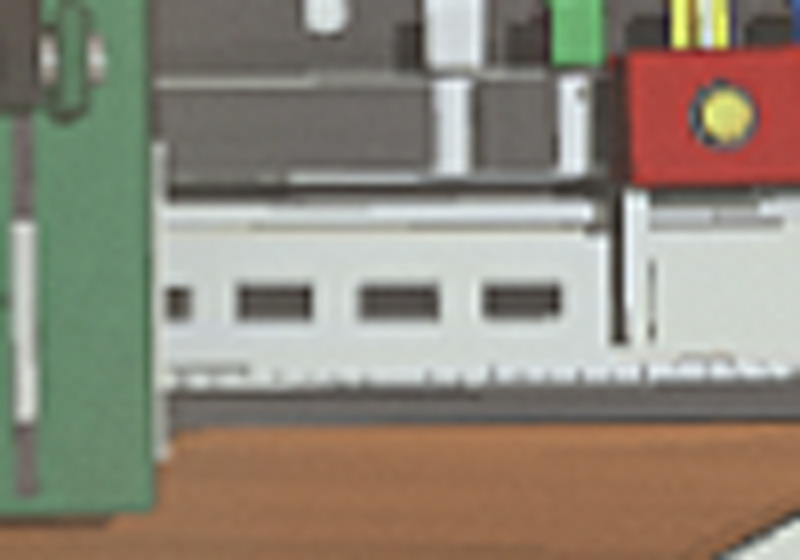

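step_arm(steps=[[-0.3,0,0,0,0,0,1],[-0.6,0,0,0,0,0,1],[-0.8,0,0,0,0,0,1],[-0.8,0,0,0,0,0,1],[-0.8,0,0,0,0,0,1],[-0.8,0,0,0,0,0,1],[-0.8,0,0,0,0,0,1],[-0.8,0,0,0,0,0,1],[-0.8,0,0,0,0,0,1],[-0.8,0,0,0,0,0,1]])

```text
time_s: 20.45
position: [0.4603, 0.2292, 0.034]
tcp_rot: [-2.196, -2.247, -0.0]
ft_force: [1.0, 4.9, 2.9]
opening: 0.0009
```

```bash
python3 - <<'E'
from go import *
o=bot.get_obs();print(inshear(o['position']),o['ft_force'],o['time_s'])
t=eyes.capture('top');cv2.imwrite('pics/t17h.png',cv2.resize(t[215:285,275:375,::-1],None,fx=8,fy=8,interpolation=cv2.INTER_CUBIC))
for k in range(3):
    eyes.capture('side');o=bot.get_obs();print(inshear(o['position']),o['ft_force'],o['time_s'])
E
```

```text
[0.00042724 0.15881881 0.03402906] [0.99201772 4.94428267 2.85093862] 20.45
[0.00050061 0.15884504 0.03407086] [0.5159749  4.98864418 2.97924032] 20.55
[0.00048703 0.15885671 0.03407202] [-0.61629688  5.41023352  2.45133994] 20.6
[0.00046604 0.15880686 0.03403002] [0.79517661 5.29623353 2.74283586] 20.65
```

View pics/t17h.png

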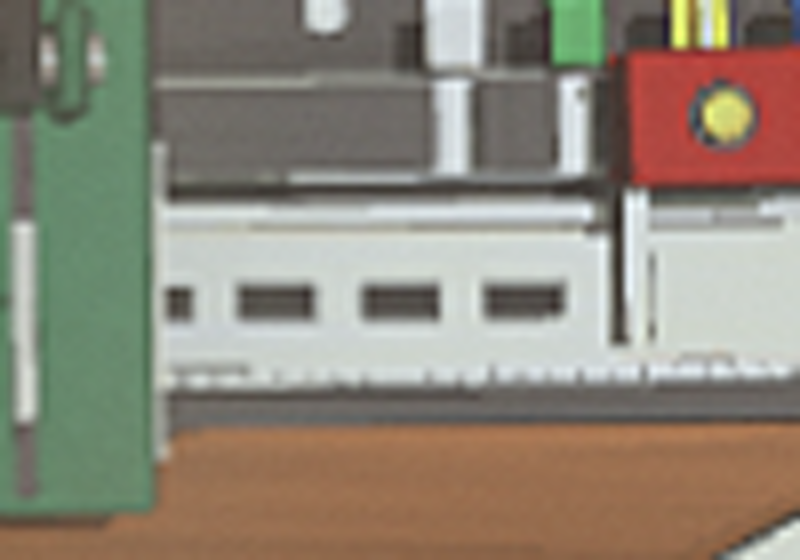

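```bash
python3 - <<'E'
import cv2,numpy as np
R=cv2.imread('pics/t12h.png').astype(np.float32)
def sh(A,B,y0,y1,x0,x1):
    a=cv2.cvtColor(A[y0:y1,x0:x1],cv2.COLOR_BGR2GRAY);b=cv2.cvtColor(B[y0:y1,x0:x1],cv2.COLOR_BGR2GRAY)
    w=cv2.createHanningWindow(a.shape[::-1],cv2.CV_32F)
    (d,r)=cv2.phaseCorrelate(a,b,w);return np.round(d,2),round(r,2)
for n in [13,14,15,16,17]:
    I=cv2.imread(f'pics/t{n}h.png').astype(np.float32)
    row=I[80:170,600:660].mean(0); # red edge
    g=(row[:,2]-row[:,1]);e=np.interp(60,g,np.arange(600,660)) if np.all(np.diff(g)>-5) else 600+np.argmax(g>60)
    rw=I[70:90,660:760,2].mean(0)
    # hole edges
    h=I[290:312,440:600].mean((0,2));
    print(n,'block',sh(R,I,40,190,600,790),'rededge',round(float(e),2),'white plate back',sh(R,I,230,340,600,680),'hole darkness centroid',round(float((440+np.arange(160))@np.clip(200-h,0,None)/np.clip(200-h,0,None).sum()),2))
E
```

```text
13 block (array([ 0.05, -0.05]), 0.95) rededge 629.72 white plate back (array([0.04, 0.19]), 0.9) hole darkness centroid 487.7
14 block (array([-0.03, -0.06]), 0.96) rededge 629.67 white plate back (array([-0.11, -0.05]), 0.91) hole darkness centroid 512.48
15 block (array([ 0.03, -0.02]), 0.96) rededge 629.75 white plate back (array([0.07, 0.08]), 0.83) hole darkness centroid 519.88
16 block (array([-0.03, -0.04]), 0.92) rededge 629.73 white plate back (array([-0.06,  0.01]), 0.91) hole darkness centroid 521.22
17 block (array([0.07, 0.02]), 0.89) rededge 629.93 white plate back (array([ 0.04, -0.12]), 0.62) hole darkness centroid 523.06
```

step_arm(steps=[[-0.3,0,0,0,0,0,1],[-0.6,0,0,0,0,0,1],[-0.8,0,0,0,0,0,1],[-0.8,0,0,0,0,0,1],[-0.8,0,0,0,0,0,1],[-0.8,0,0,0,0,0,1],[-0.8,0,0,0,0,0,1],[-0.8,0,0,0,0,0,1],[-0.8,0,0,0,0,0,1],[-0.8,0,0,0,0,0,1]])

```text
time_s: 21.48
position: [0.4603, 0.2291, 0.0341]
tcp_rot: [-2.195, -2.246, -0.002]
ft_force: [-1.1, 7.2, 2.4]
opening: 0.0005
```

```bash
python3 - <<'E'
from go import *
o=bot.get_obs();print(inshear(o['position']),o['ft_force'],o['time_s'])
t=eyes.capture('top');I=cv2.resize(t[215:285,275:375,::-1],None,fx=8,fy=8,interpolation=cv2.INTER_CUBIC);cv2.imwrite('pics/t18h.png',I)
I=I.astype(np.float32);row=I[80:170,600:660].mean(0);g=row[:,2]-row[:,1];print(np.interp(60,g,np.arange(600,660)))
h=I[290:312,440:600].mean((0,2));w=np.clip(200-h,0,None);print((440+np.arange(160))@w/w.sum())
for k in range(3):
    eyes.capture('side');o=bot.get_obs();print(inshear(o['position']),o['ft_force'],o['time_s'])
E
```

```text
[0.00048949 0.15863603 0.03408847] [-1.12945057  7.24862931  2.37050263] 21.4833
631.07314177507
523.7034542683647
[0.00048465 0.15861745 0.03408407] [0.31050059 6.20604838 2.37151097] 21.5833
[0.00051627 0.15862883 0.03410532] [-0.0535999   7.34866524  2.43034569] 21.6333
[0.0005051  0.15861849 0.0340864 ] [0.61077598 7.02577463 2.5254526 ] 21.6833
```

step_arm(steps=[[2,0,0,0,0,0,1],[6,0,0,0,0,0,1],[15,0,0,0,0,0,1],[30,0,0,0,0,0,1],[45,0,0,0,0,0,1],[60,0,-10,0,0,0,1],[70,0,-40,0,0,0,1],[75,0,-75,0,0,0,1],[75,0,-110,0,0,0,1],[75,0,-140,0,0,0,1]])

```text
time_s: 22.52
position: [0.4583, 0.3034, 0.1756]
tcp_rot: [2.194, 2.247, -0.002]
ft_force: [0.2, 0.8, 0.8]
opening: 0.0009
```

step_arm(steps=[[20,-20,-20,0,0,0,1],[40,-40,-20,0,0,0,1],[40,-40,-20,0,0,0,1],[40,-40,-20,0,0,0,1],[40,-40,-20,0,0,0,1],[40,-40,-20,0,0,0,1],[40,-40,-20,0,0,0,1],[40,-40,-20,0,0,0,1],[40,-40,-20,0,0,0,1],[40,-40,-20,0,0,0,1]])

```text
time_s: 23.35
position: [0.4179, 0.3419, 0.1938]
tcp_rot: [-2.197, -2.246, 0.001]
ft_force: [-0.1, -0.8, 0.7]
opening: 0.0003
```

```bash
python3 - <<'E'
from go import *
t=eyes.capture('top');I=cv2.resize(t[215:285,275:375,::-1],None,fx=8,fy=8,interpolation=cv2.INTER_CUBIC);cv2.imwrite('pics/t19h.png',I);cv2.imwrite('pics/t19.png',t[:,:,::-1])
I=I.astype(np.float32);row=I[80:170,600:660].mean(0);g=row[:,2]-row[:,1];print(np.interp(60,g,np.arange(600,660)))
h=I[290:312,440:600].mean((0,2));w=np.clip(200-h,0,None);print((440+np.arange(160))@w/w.sum())
t=eyes.capture('side');cv2.imwrite('pics/s19.png',cv2.resize(t[130:400,200:400,::-1],None,fx=2.2,fy=2.2,interpolation=cv2.INTER_CUBIC))
im=eyes.capture('wrist');cv2.imwrite('pics/w19.png',im[:,:,::-1])
o=bot.get_obs();print(inshear(o['position']),o['ft_force'],o['time_s'])
E
```

```text
630.919526401711
523.7573301136104
[-0.03945375  0.27264117  0.19400144] [-0.71382654 -0.70118149  0.4264144 ] 23.5
```

View pics/t19h.png

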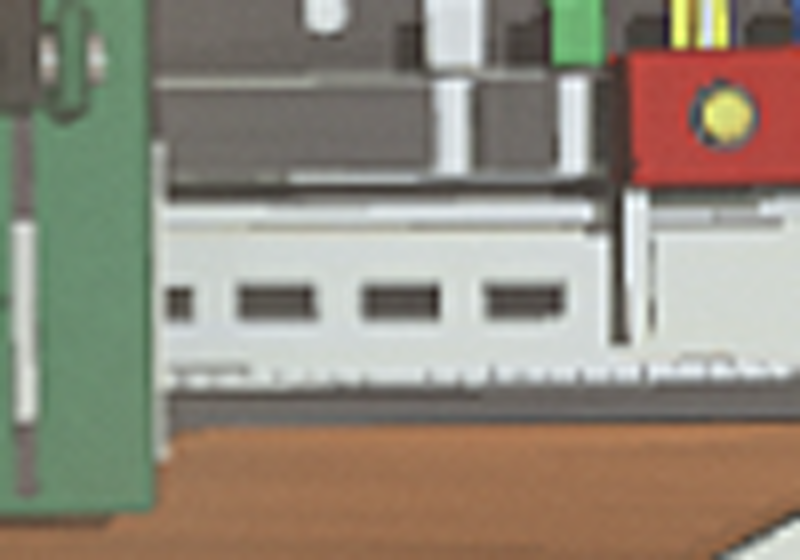

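View pics/s19.png

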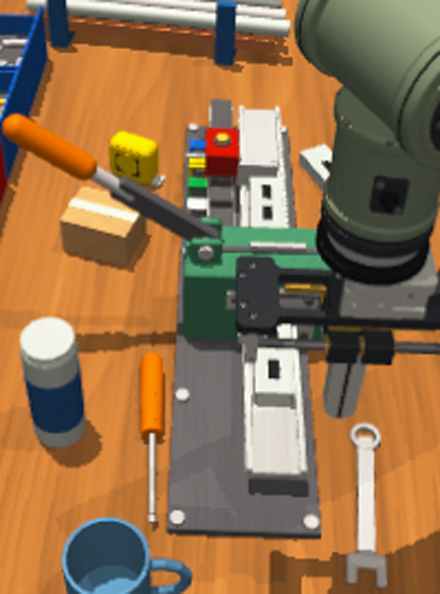

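View pics/t19.png

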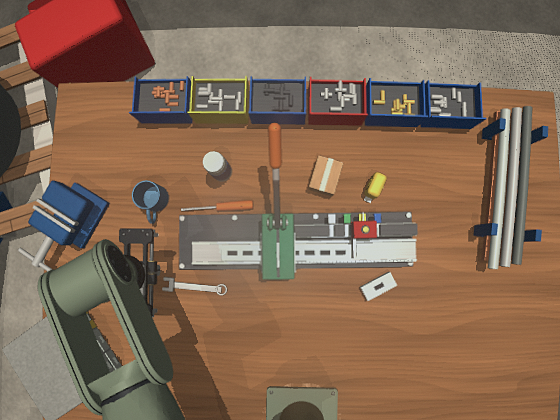

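All seated: pointer on the yellow clip, channel's head at the plate with no gap, other items untouched.

```bash
python3 -c "
from station import bot
print(bot.close_job())"
```

```text
the job is handed in; nothing more can be done
None
```

The stop is in the notch at the yellow clip, the channel is pushed up against it, and the job is handed in at about 23.5 s of the 61 s. No verdict was reported.

**Stop:** I pushed it over the blue notch (0.06) into the yellow one (0.10). The wrist pictures showed the brass cap dropped, and the pointer was within about 1 mm of the clip.

**Channel:** I fed it about 112 mm by its tail. At the end the push force rose from about 5 N to 7 N, and the tool moved only 0.2 mm for a commanded 0.8 mm, so it had butted. That pushed the stop about 0.4 mm, well inside the 3 mm allowed.

**Last checks:** After I backed off, the stop and channel stayed in place. The top view showed no gap between head and plate, and the channel lying straight. The pictures showed no shift in the other items, which I did not measure. The gripper was clear.

**What disagreed:** The fingertips sit about 20 mm higher than the reported TCP. Because of that, my first push caught the stop's brass cap instead of the block and slid the stop about 15 mm along the rail. I then lowered the tool and pushed the block's flat face instead.

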